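# Tag the stone tray and hold it up to the magnifier

### The arm

A 6-joint arm with a two-finger parallel gripper is mounted at the origin on the work surface. World frame = base frame: x ahead of the robot, y to its left, z up, the work surface at z = 0. Lengths are in m, angles in rad, forces in N, time in s.
With the tool pointing down it reaches from about 0.325 to 0.9 m from the base axis. Payload 6.1 kg.
Tool frame: the origin (TCP) lies between the finger pads; the fingertips stand 25 mm ahead of it and the grasp point (between the pads) lies 6 mm ahead of it; z points along the fingers, y is the line along which they close (so a half turn about z gives the same grasp; the last joint's range is limited). The gripper opens to 87 mm and grips with 3 to 60 N. Pads are 19 mm wide; open, the fingers measure 117 mm over their backs; the gripper's body (75 mm by 190 mm) begins 51 mm behind the grasp point.
Start: joints at [1.005, 0.22, 1.526, -0, 1.395, -0.126], TCP at [0.266, 0.566, 0.248] pointing down, gripper open.
Joint ranges: [-2.98, 2.98], [-0.91, 2.08], [0.09, 2.57], [-1.24, 4.39], [0.2, 2.65], [-2.68, 2.68]. Speed limits (rad/s): [2.57, 2.57, 3.01, 3.14, 3.14, 3.14].

### API

Orientations are given as a 3x3 rotation matrix whose columns are the frame's x, y, z axes.
In Python, from plant import ctrl, imaging gives the robot as it stands.
- The arm moves only by the tool apply_moves, never from a script. Its argument "rows" is a list of rows, each a list of 3 entries, a list of its own where there are three numbers: the shift along the tool's x, y, z each as a share of 4 cm, from -1 to 1, then the turn, a rotation vector about the tool's x, y, z each as a share of 8 degrees, from -1 to 1, then the gripper's target within -1 to 1 (fully open at 1, half-way at 0, shut at -1). In form: [[[tx, ty, tz], [ax, ay, az], hand], ...]. A call has 1 to 10 rows; each row shifts and turns the commanded pose from where the row before left it, along the tool's axes as they then stand; what a row does not reach is not made up. A row lasts 1/10 s, in which the tool goes at most 50 mm and 8.59 degrees, less where a joint would pass 70% of its speed; a pose out of reach is approached as far as the arm can. A call with a number of a shift or a turn outside -1 to 1 is refused whole. A call with a gripper value outside its range is refused whole. The fingers move at their own pace and stop on an object; "squeeze" is the grip in N (left out, the last holds). Time passes only in rows, so rows that do not move let the fingers close. It gives the time, the measured TCP pose, the force, the opening and the grip force at its end, in the units of the state.
- ctrl.sense(): the state, without advancing time (a new reading comes with each control period).
- imaging.get_image(name): name is "scene" or "top" or "wrist"; returns (picture, depth): 384x512x3 uint8, red, green, blue; 384x512 float32, m along the optical axis (not along the pixel's ray), 0 where there is no reading.
- imaging.get_calibration(name): a dict with "vfov" (degrees; the focal length in pixels is half the picture's height over the tangent of half this angle, whatever the lens; pixels are square), "cx", "cy" (the principal point, pixels), "pose" (4x4, takes a point from camera to world coordinates); the wrist camera has in their place "T_tool_cam" (4x4, takes a point from camera to tool coordinates, whose origin is the TCP and whose axes are the flange's). Camera axes: x right, y down, z forward; pixel columns grow to the right and rows downward; lengths in m; the calibration is good to about 2 mm. The wrist camera is an equidistant fisheye: a pixel r from the principal point sees the ray r / f radians off the axis. A picture is of the moment at which its call begins: read the wrist's pose just before it. get_calibration takes no time and is no camera call.
- ctrl.close_job(): hands the job in; it is judged then, once.
The state is a dict: "clock": time; "joint_pos": joint angles; "qd": joint speeds; "tau": joint torques, N m; "position": TCP position; "eef_rot": TCP orientation; "ft_force": force on the tool from outside, world axes, zero at the start; "torque": the same for the moment, N m; "opening": opening from 0.0 (shut) to 1.0 (fully open); "gripper_force": force on a finger pad.
Only numpy, scipy, OpenCV 4.12 (cv2) and the standard library are available. Lean on these libraries where they do the work, as an engineer would, in place of code of your own. Each camera call takes 0.05 s, during which the arm holds its last target. There are 200 camera calls.

### The job

Take the sprung tag clip off the wall of the blue tub and clip it well down onto the end wall of the white tray that is farther from the stone; then lift the tray by its bow handle and carry it, keeping the loose stone inside its ring, to the magnifier. Finish while holding the tray in the gripper, level and still, with the stone on the lens's axis about 12 cm in front of the middle of the glass, on the side of the glass that faces down towards the robot; do not set the tray down or let go. Do not touch the magnifier, and leave the spray bottles and the bowl where they stand.

Things in the scene. Friction and masses are not known exactly. Their poses are not given: they have to be found in the camera images.
- tray: The loose white plastic specimen tray, about 0.3 kg: 220 mm long (its x) by 110 mm wide (its y), four upright walls 20 mm high and 3 mm thick, floor 3 mm thick. Origin: centre of its underside; z up. A raised grey ring on the floor in the +x half holds the stone; a steel bow handle stands in the middle.
- tray_handle (a point): Middle of the tray's bow handle: a straight bar 76 mm long along the tray's x, 10 by 10 mm in section, centre 66 mm above the tray's underside, on two posts (8 by 10 mm) at its ends, 34 mm either side of the middle. The tray balances about here; pinch the bar from above, the fingers closing along the tray's y.
- tray_well (a point): The place of the stone's centre when it sits in the middle of its ring: on the tray 68 mm to +x of the middle, 18 mm above the underside. The ring has 34 mm inside diameter, 42 mm outside, and its rim stands 3.5 mm above the tray's floor; the stone can roll about 7 mm off the middle inside it.
- tray_lip (a point): Middle of the top edge of the tray's end wall farther from the stone (at 108.5 mm to -x of the tray's middle, 20 mm above the underside); axes as the tray's, x is normal to this wall, y runs along it. The wall is 3 mm thick and 110 mm long.
- stone_center (a point): Centre of the loose specimen, a tan, round bladder stone: a ball of 30 mm diameter, about 25 g, lying in the tray's ring.
- clip: The tag clip: grey plastic sprung peg, 57 mm tall, 24 mm wide, about 28 g, white blank tag (44 by 22 by 2 mm) on the back of its -x jaw. At the start it is clipped upright on the tub's wall nearest the robot. Origin: between the jaw tips; x: squeeze direction, normal to the gripped wall; y: along the wall; z: up to the tails. Jaws reach from z 0 to 22 mm, the pivot is at z 24 mm.
- clip_tails (a point): Where to squeeze the clip: between its two finger tails, 45 mm above the jaw tips. The tails run from z 25 to 57 mm, backs 15 mm apart at the pivot and 26 mm at the top while it grips a wall. Squeezed along x with about 10 N they close to 14 mm, parallel, and the jaws open; let go, it clamps.
- clip_jaw (a joint): Opening angle (rad) of the clip's +x half: about 0 gripping a 3 mm wall, -0.1 shut on nothing, 0.35 squeezed fully, jaw tips then about 11 mm apart. clip is the frame of the -x half: with both halves squeezed evenly it leans 0.17 rad, and the middle of the open jaws lies about 4 mm to +x of its origin.
- tub: Blue plastic tub, fixed, 140 mm (its x) by 180 mm (its y), 70 mm high, walls 3 mm; origin at the centre of its underside. The clip sits on its -x wall (68.5 mm to -x of the middle) with the jaw tips 13 mm below the top edge. A low box lies inside.
- magnifier: Bench magnifier, fixed: white round base of 170 mm diameter and 28 mm height, black gooseneck on its far side, and a white ring head (136 mm outside) with a clear lens of about 100 mm. Origin: on the table straight below the viewing point, 215 mm in front (to -x) of the base's centre; it looks towards its own -x (the robot, at yaw 0).
- lens (a point): Middle of the lens, 85 mm to +x of the magnifier's origin, 130 mm to -x of the base's centre, 255 mm above the table. The lens is tilted so that its axis points 45 degrees down and to the magnifier's -x; the ring's edge nearest the robot is its highest, at about 305 mm.
- focus (a point): The viewing point: on the lens axis 120 mm from the middle of the lens, below it and towards the magnifier's -x (straight above the magnifier's origin), 170 mm above the table. The stone's centre is to be held here. Axes as the magnifier's.
- spray_a: Bystander: white spray bottle, 84 mm diameter, about 220 mm tall, loose. Origin: centre of its underside.
- spray_b: Bystander: another white spray bottle of the same size, loose.
- bowl: Bystander: small steel bowl, 104 mm diameter, 42 mm high, loose. Origin: centre of its underside.
- table: The steel treatment table, top at z = 0.

How it is judged:
On the way, in this order (a step that is already met when the one before it is completed fails the run):
1. The tag clip grips the tray's end wall farther from the stone, let go by the fingers, the tray still standing on the table (x of clip in the frame of tray_lip between -0.007 and 0.007 m and y of clip in the frame of tray_lip between -0.042 and 0.042 m and z of clip in the frame of tray_lip between -0.021 and -0.006 m and value of joint clip_jaw between -0.045 and 0.09 rad and contact force between clip and tray above 0.5 N and contact force between clip and the fingers below 0.1 N and height (world z) of tray below 0.01 m), for 0.3 s.
2. The tray is lifted clear of the table in the fingers, with the stone in its ring (height (world z) of tray above 0.04 m and contact force between tray and table below 0.05 N and contact force between tray and the fingers above 1 N and distance between stone_center and tray_well below 0.014 m), for 0.2 s.
At the end, for the whole second after the job is handed in: Fingers alone hold the tray, over 10 cm up, still (3 cm/s), level within 0.12 rad; stone within 14 mm of its ring's middle and 30 mm of the viewing point; clip grips the far end wall, jaw tips 6-21 mm below its edge, within 42 mm of its middle, within 7 mm across, untouched by fingers (x of clip in the frame of tray_lip between -0.007 and 0.007 m and y of clip in the frame of tray_lip between -0.042 and 0.042 m and z of clip in the frame of tray_lip between -0.021 and -0.006 m and value of joint clip_jaw between -0.045 and 0.09 rad and contact force between clip and tray above 0.5 N and contact force between clip and the fingers below 0.1 N and distance between stone_center and tray_well below 0.014 m and distance between stone_center and focus below 0.03 m and angle between tray's own z axis and vertical below 0.12 rad and height (world z) of tray above 0.1 m and contact force between tray and the fingers above 1 N and contact force between tray and table below 0.05 N and contact force between tray and magnifier below 0.05 N and contact force between tray and tub below 0.05 N and contact force between tray and bowl below 0.05 N and contact force between tray and spray_a below 0.05 N and contact force between tray and spray_b below 0.05 N and linear speed of tray below 0.03 m/s and angular speed of tray below 0.2 rad/s); the arm keeps its last pose, push and grip.
It fails at once if The stone leaves its ring (distance between stone_center and tray_well above 0.017 m).
It fails at once if The magnifier is touched with more than 1 N (contact force between magnifier and anything else above 1 N).
It fails at once if A spray bottle or the bowl is moved more than 20 mm (distance of any of spray_a, spray_b, bowl from where it was at the start of the episode above 0.02 m).
It also fails if it takes over 64 s, if anything falls off the work surface, if the arm or the gripper's body presses on something with over 40 N, if the wrist force passes 120 N, or if a joint passes its speed limit or range.

## Working session

There is one attempt and no reset: what is moved stays moved. The work goes in short steps, Python scripts to look and compute and a tool call to move; the robot and the scene stay as the last step left them, time stands still between calls to the robot, and variables do not carry over. Pictures are saved under pics/ and viewed, at most 10 in all, crops included, and the job is handed in when it is done.

Besides the shell and the picture viewer there is one more tool, called after "Request:" by a JSON object that holds its "method" and its "body". apply_moves: Moves the arm, as the interface text tells. Its arguments: {"type":"object","properties":{"rows":{"type":"array"},"squeeze":{"type":"number"}},"required":["rows"]}

```bash
ls; mkdir -p pics
cat > h.py <<'E'
import numpy as np, cv2
from plant import ctrl, imaging
def grab(n):
    s=ctrl.sense(); im,d=imaging.get_image(n); c=imaging.get_calibration(n)
    return s,im,d,c
def cloud(d,c,im):
    h,w=d.shape; f=h/2/np.tan(np.radians(c['vfov'])/2)
    v,u=np.mgrid[0:h,0:w]
    P=np.stack([(u-c['cx'])/f*d,(v-c['cy'])/f*d,d],-1)
    T=np.array(c['pose']); return P@T[:3,:3].T+T[:3,3]
E
python3 - <<'E'
from h import *
for n in('scene','top'):
    s,im,d,c=grab(n); np.savez(n+'0.npz',im=im,d=d,P=cloud(d,c,im)); cv2.imwrite(f'pics/{n}0.png',im[:,:,::-1])
    print(n,c)
print({k:np.round(v,3) for k,v in s.items()})
E
```

```text
pics
scene {'vfov': 46.87428439098693, 'cx': 260.61476543952915, 'cy': 187.74082250800595, 'pose': array([[-0.83219146,  0.44726925, -0.32773098,  0.98539312],
       [ 0.55447479,  0.6753978 , -0.48620523,  0.66474384],
       [ 0.00388413, -0.5863344 , -0.8100598 ,  1.24758968],
       [ 0.        ,  0.        ,  0.        ,  1.        ]])}
top {'vfov': 46.297979387542, 'cx': 256.86166887785316, 'cy': 187.43396900204462, 'pose': array([[-1.45497648e-02, -9.95342649e-01,  9.52959400e-02,
         4.28567285e-01],
       [-9.99880292e-01,  1.39816220e-02, -6.62691824e-03,
        -5.35879438e-04],
       [ 5.26366254e-03, -9.53809524e-02, -9.95426927e-01,
         1.76010365e+00],
       [ 0.00000000e+00,  0.00000000e+00,  0.00000000e+00,
         1.00000000e+00]])}
{'clock': np.float64(0.05), 'joint_pos': array([ 1.005,  0.221,  1.528,  0.   ,  1.395, -0.126]), 'qd': array([ 0.002, -0.   , -0.001,  0.   , -0.001, -0.001]), 'tau': array([ 1.0000e-03, -4.9631e+01, -3.8885e+01,  7.0000e-02,  5.2000e-02,
       -0.0000e+00]), 'position': array([0.266, 0.565, 0.246]), 'eef_rot': array([[-0.905,  0.426, -0.001],
       [ 0.426,  0.905, -0.002],
       [ 0.   , -0.002, -1.   ]]), 'ft_force': array([-2.154,  0.107,  0.646]), 'torque': array([ 0.029,  0.016, -0.046]), 'gripper_force': np.float64(0.0), 'opening': np.float64(1.002)}
```

View pics/top0.png

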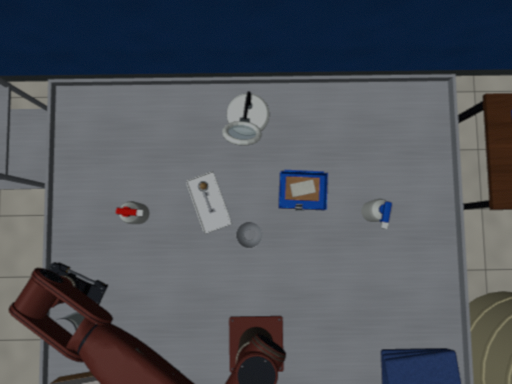

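View pics/scene0.png

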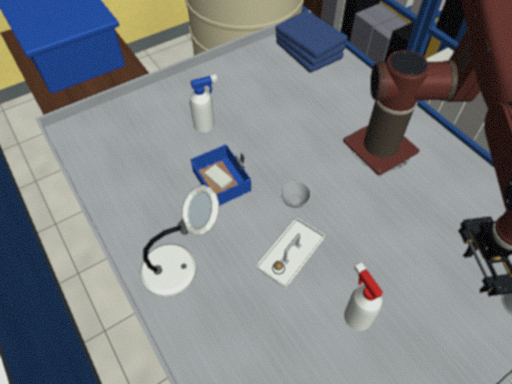

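The top view shows the tray near (209,203) with the stone at (203,186), the clip at (299,207) on the tub's near wall, the magnifier head at (242,132) and base at (247,112), the bowl at (249,235), and the bottles at (131,212) and (377,210).

Run:
```python
from h import *
Z=np.load('top0.npz'); im,P=Z['im'],Z['P']; hsv=cv2.cvtColor(im,cv2.COLOR_RGB2HSV)
def box(n,m,u0,u1,v0,v1):
    k=np.zeros_like(m); k[v0:v1,u0:u1]=1; q=P[m&k]
    (c,s,a)=cv2.minAreaRect(q[:,:2].astype(np.float32)*1000)
    print(n,len(q),'c',np.round(c),'size',np.round(s),'ang',round(a,1),'z',np.round(np.percentile(q[:,2],[1,50,99]),3), 'mean',q.mean(0).round(3))
blue=(hsv[...,0]>105)&(hsv[...,0]<130)&(hsv[...,1]>150)
white=(hsv[...,1]<40)&(hsv[...,2]>170)
z=P[...,2]
print('table z',np.median(z[150:170,300:400]))
box('tub',blue&(z>.055),270,335,160,220)
box('tray',white,180,240,165,240)
box('base',white&(z<.06),220,275,85,128)
box('ring',(z>.18),215,270,110,150)
box('bowl',z>.02,230,268,215,250)
box('spA',z>.05,110,150,195,228)
box('spB',z>.05,355,400,190,232)
tan=(hsv[...,0]>8)&(hsv[...,0]<28)&(hsv[...,1]>60)
box('stone',tan,195,212,178,193)
box('clip',(z>.075)&(z<.2),290,310,195,220)
box('handle',(z>.05)&(z<.1),190,230,180,230)
# lens ring plane
k=np.zeros_like(white);k[110:150,215:270]=1
q=P[k&(z>.18)&(z<.33)]; cc=q.mean(0);u,s,vt=np.linalg.svd(q-cc);print(cc,s,vt[2])
```

```text
table z 0.001214547922378073
tub 192 c [ 562. -130.] size [183. 324.] ang 16.5 z [0.056 0.069 1.76 ] mean [ 0.598 -0.188  0.095]Traceback (most recent call last):
  File "<stdin>", line 12, in <module>
  File "<stdin>", line 6, in box
    return _quantile_unchecked(
        a, q, axis, out, overwrite_input, method, keepdims, weights)
    return _ureduce(a,
                    func=_quantile_ureduce_func,
    ...<5 lines>...
                    overwrite_input=overwrite_input,
                    method=method)
    r = func(a, **kwargs)
    result = _quantile(arr,
                       quantiles=q,
    ...<2 lines>...
                       out=out,
                       weights=wgt)
    slices_having_nans = np.isnan(arr[-1, ...])
                                  ~~~^^^^^^^^^
IndexError: index -1 is out of bounds for axis 0 with size 0
```

Run:
```python
from h import *
Z=np.load('top0.npz'); im,P,d=Z['im'],Z['P'],Z['d']; hsv=cv2.cvtColor(im,cv2.COLOR_RGB2HSV)
for p in [(200,198),(209,220),(203,186),(175,200),(240,112),(249,235),(299,207)]: print(p,im[p[1],p[0]],hsv[p[1],p[0]],P[p[1],p[0]].round(3))
def box(n,m,u0,u1,v0,v1):
    k=np.zeros_like(m); k[v0:v1,u0:u1]=1; m=m&k&(d>.5)
    m=m&(cv2.connectedComponents(m.astype(np.uint8))[1]==np.argmax(np.bincount(cv2.connectedComponents(m.astype(np.uint8))[1].ravel())[1:])+1) if m.any() else m
    q=P[m]
    if len(q)<3: print(n,'none');return
    (c,s,a)=cv2.minAreaRect(q[:,:2].astype(np.float32)*1000)
    print(n,len(q),'c',np.round(c),'size',np.round(s),'ang',round(a,1),'z',np.round(np.percentile(q[:,2],[1,50,99]),3), 'mean',q.mean(0).round(3))
blue=(hsv[...,0]>105)&(hsv[...,0]<130)&(hsv[...,1]>150)
z=P[...,2]
v=hsv[...,2]
white=(hsv[...,1]<40)&(v>int(im[198,200].max())-25)
box('tub',blue&(z>.055),270,335,160,220)
box('tuball',(z>.04),270,335,160,213)
box('tray',white,180,240,165,240)
box('base',white&(z<.06),220,275,85,128)
box('ring',(z>.18),215,270,110,150)
box('bowl',z>.02,230,268,215,250)
box('spA',z>.05,110,150,195,228)
box('spB',z>.05,355,400,190,232)
tan=(hsv[...,0]>8)&(hsv[...,0]<28)&(hsv[...,1]>60)
box('stone',tan,195,212,178,193)
box('clip',(z>.08)&(z<.2),290,310,195,220)
box('handle',(z>.05)&(z<.1),190,230,180,230)
k=np.zeros_like(white);k[110:150,215:270]=1
q=P[k&(z>.18)&(z<.33)]; cc=q.mean(0);u,s,vt=np.linalg.svd(q-cc);print(cc,s,vt[2])
```

```text
(200, 198) [159 161 163] [105   6 163] [0.558 0.211 0.005]
(209, 220) [158 161 164] [105   9 164] [0.472 0.176 0.007]
(203, 186) [93 75 48] [ 18 123  93] [0.602 0.196 0.035]
(175, 200) [112 115 119] [107  15 119] [ 0.552  0.31  -0.001]
(240, 112) [159 162 161] [ 80   5 162] [0.892 0.05  0.033]
(249, 235) [108 111 115] [107  16 115] [0.411 0.021 0.005]
(299, 207) [90 94 97] [103  18  97] [ 0.513 -0.168  0.083]
tub 92 c [ 649. -190.] size [156.   8.] ang 87.0 z [0.055 0.069 0.077] mean [ 0.649 -0.19   0.068]
tuball 346 c [ 577. -185.] size [181. 156.] ang 86.0 z [0.042 0.069 0.118] mean [ 0.587 -0.192  0.069]
tray 1289 c [542. 175.] size [216. 107.] ang 19.1 z [-0.006  0.004  0.031] mean [0.536 0.173 0.006]
base 402 c [896. -20.] size [ 72. 120.] ang 76.0 z [0.02  0.03  0.039] mean [ 0.893 -0.019  0.03 ]
ring 839 c [768.  44.] size [131. 123.] ang 29.4 z [0.209 0.261 0.308] mean [0.764 0.039 0.261]
bowl 258 c [414.  24.] size [ 99. 102.] ang 88.9 z [0.02  0.033 0.051] mean [0.413 0.024 0.034]
spA 532 c [495. 440.] size [100.  82.] ang 54.2 z [0.057 0.156 0.229] mean [0.499 0.434 0.165]
spB 587 c [ 486. -456.] size [104.  77.] ang 17.6 z [0.054 0.159 0.227] mean [ 0.489 -0.44   0.166]
stone 34 c [605. 197.] size [20. 24.] ang 4.3 z [0.019 0.03  0.036] mean [0.605 0.197 0.03 ]
clip 43 c [ 512. -164.] size [25. 22.] ang 88.9 z [0.081 0.105 0.122] mean [ 0.513 -0.163  0.102]
handle 57 c [541. 179.] size [74. 10.] ang 19.9 z [0.058 0.072 0.083] mean [0.541 0.178 0.072]
[0.76397078 0.03871067 0.26082238] [1.23500955 0.93126878 0.15846184] [-0.65147875  0.09661751 -0.75248953]
```

Request:
{"method": "apply_moves", "body": {"rows": [[[0, 0, -0.3], [0, 0, 0.956], 0], [[0, 0, -0.3], [0, 0, 0.956], 0], [[0, 0, -0.3], [0, 0, 0.956], 0], [[0, 0, -0.3], [0, 0, 0.956], 0], [[0, 0, -0.3], [0, 0, 0.956], 0], [[0, 0, -0.2], [0, 0, 0.956], 0], [[0, 0, -0.2], [0, 0, 0.956], 0], [[0, 0, -0.2], [0, 0, 0.956], 0], [[0, 0, -0.1], [0, 0, 0.956], 0]]}}

```text
clock: 1.0
position: [0.2661, 0.5655, 0.3358]
eef_rot: [[0.076, 0.997, -0.0], [0.997, -0.076, -0.0], [-0.0, -0.0, -1.0]]
ft_force: [0.8, -0.5, 0.8]
opening: 0.504
gripper_force: 0.0
```

Request:
{"method": "apply_moves", "body": {"rows": [[[-0.987, 0.409, 0], [0, 0, 0], 0], [[-0.987, 0.409, 0], [0, 0, 0], 0], [[-0.987, 0.409, 0], [0, 0, 0], 0], [[-0.987, 0.409, 0], [0, 0, 0], 0], [[-0.987, 0.409, 0], [0, 0, 0], 0], [[-0.987, 0.409, 0], [0, 0, 0], 0], [[-0.987, 0.409, 0], [0, 0, 0], 0], [[-0.987, 0.409, 0], [0, 0, 0], 0], [[-0.987, 0.409, 0], [0, 0, 0], 0]]}}

```text
clock: 1.9
position: [0.388, 0.1991, 0.3353]
eef_rot: [[0.07, 0.998, -0.0], [0.998, -0.07, -0.0], [-0.0, -0.0, -1.0]]
ft_force: [0.6, 0.0, -0.2]
opening: 0.5
gripper_force: 0.0
```

Request:
{"method": "apply_moves", "body": {"rows": [[[-0.987, 0.409, 0], [0, 0, 0], 0], [[-0.987, 0.409, 0], [0, 0, 0], 0], [[-0.987, 0.409, 0], [0, 0, 0], 0], [[-0.987, 0.409, 0], [0, 0, 0], 0], [[-0.987, 0.409, 0], [0, 0, 0], 0], [[-0.987, 0.409, 0], [0, 0, 0], 0], [[-0.987, 0.409, 0.2], [0, 0, 0], 0], [[-0.987, 0.409, 0.5], [0, 0, 0], 0], [[-0.9, 0.409, 0.6], [0, 0, 0], 0], [[0, 0, 0.6], [0, 0, 0], 0]]}}

```text
clock: 2.9
position: [0.5107, -0.1649, 0.2581]
eef_rot: [[0.074, 0.997, -0.0], [0.997, -0.074, -0.001], [-0.001, 0.0, -1.0]]
ft_force: [-0.6, 0.3, -0.0]
opening: 0.502
gripper_force: 0.0
```

```bash
cat >> h.py <<'E'
def wcloud(s,d,c):
    h,w=d.shape; f=h/2/np.tan(np.radians(c['vfov'])/2)
    v,u=np.mgrid[0:h,0:w]; x=u-c['cx'];y=v-c['cy'];r=np.hypot(x,y)+1e-9;th=r/f
    t=np.tan(np.minimum(th,1.5))/r
    P=np.stack([x*t*d,y*t*d,d],-1); T=np.array(c['T_tool_cam']); P=P@T[:3,:3].T+T[:3,3]
    return P@np.array(s['eef_rot']).T+np.array(s['position'])
def look(name):
    s,im,d,c=grab('wrist'); P=wcloud(s,d,c); np.savez(name+'.npz',im=im,d=d,P=P); cv2.imwrite(f'pics/{name}.png',im[:,:,::-1])
    print(s['clock'],np.round(s['position'],4),np.round(s['eef_rot'],3).tolist(),s['opening']); return s,im,d,c,P
E
python3 - <<'E'
from h import *
s,im,d,c,P=look('w1'); print(c)
E
```

```text
2.9 [ 0.5107 -0.1649  0.2581] [[0.074, 0.997, -0.0], [0.997, -0.074, -0.001], [-0.001, 0.0, -1.0]] 0.5019220039421265
{'vfov': 65.70646984690485, 'cx': 257.85552701882455, 'cy': 192.35021164771547, 'T_tool_cam': array([[-1.28919387e-03, -9.57139838e-01, -2.89623321e-01,
         8.01496094e-02],
       [ 9.99999148e-01, -1.17519728e-03, -5.67511727e-04,
        -8.20921416e-04],
       [ 2.02823541e-04, -2.89623806e-01,  9.57140538e-01,
        -1.36137401e-01],
       [ 0.00000000e+00,  0.00000000e+00,  0.00000000e+00,
         1.00000000e+00]])}
```

View pics/w1.png

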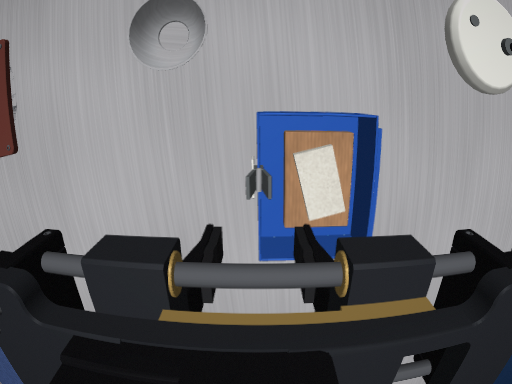

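The wrist view shows the clip at (259,182) on the tub's near wall (column 259), with the half-open fingers at about (213,250) and (305,250).

Run:
```python
from h import *
Z=np.load('w1.npz'); im,P=Z['im'],Z['P']; hsv=cv2.cvtColor(im,cv2.COLOR_RGB2HSV)
blue=(hsv[...,0]>105)&(hsv[...,0]<130)&(hsv[...,1]>150)
k=np.zeros(blue.shape,bool);k[165:202,240:278]=1
m=k&~blue&(P[...,2]>.078)&(P[...,2]<.13)
q=P[m]; print(len(q),cv2.minAreaRect(q[:,:2].astype(np.float32)*1000),np.percentile(q[:,2],[2,50,98]),q.mean(0))
t=q[q[:,2]>.105]; print('tops',t.min(0),t.max(0),t.mean(0))
for v in range(168,200,4): print(v,[(u,P[v,u].round(3).tolist()) for u in range(244,276,3) if m[v,u]][:12])
# near wall top edge: first blue px per row
r=[]
for v in list(range(120,165))+list(range(204,255)):
    u=np.where(blue[v,245:300])[0]
    if len(u): 
        u=u[0]+245+1
        if abs(P[v,u,2]-.07)<.008: r.append(P[v,u])
r=np.array(r);print(len(r),np.median(r[:,2]),'x=a*y+b',np.polyfit(r[:,1],r[:,0],1), 'y',r[:,1].min(),r[:,1].max())
```

```text
606 ((509.3053283691406, -165.14523315429688), (25.54150390625, 24.755102157592773), 86.37797546386719) [0.080069   0.09841434 0.11360384] [ 0.50965855 -0.16397166  0.09788727]
tops [ 0.49688512 -0.17689775  0.10508232] [ 0.52238292 -0.15256901  0.11443322] [ 0.50945378 -0.16432697  0.11131712]
168 [(256, [0.509, -0.152, 0.08]), (259, [0.512, -0.153, 0.08])]
172 [(250, [0.502, -0.153, 0.093]), (253, [0.505, -0.154, 0.089]), (256, [0.508, -0.156, 0.082]), (259, [0.512, -0.157, 0.082]), (262, [0.515, -0.156, 0.087]), (265, [0.518, -0.154, 0.093])]
176 [(247, [0.5, -0.153, 0.111]), (250, [0.503, -0.154, 0.106]), (253, [0.505, -0.158, 0.092]), (256, [0.508, -0.161, 0.081]), (259, [0.511, -0.161, 0.084]), (262, [0.514, -0.16, 0.087]), (265, [0.518, -0.156, 0.103]), (268, [0.52, -0.154, 0.112])]
180 [(247, [0.5, -0.157, 0.111]), (250, [0.502, -0.158, 0.107]), (253, [0.505, -0.162, 0.094]), (256, [0.508, -0.165, 0.082]), (259, [0.511, -0.165, 0.084]), (262, [0.514, -0.165, 0.086]), (265, [0.517, -0.161, 0.102]), (268, [0.52, -0.158, 0.112])]
184 [(247, [0.499, -0.161, 0.112]), (250, [0.502, -0.162, 0.108]), (253, [0.504, -0.167, 0.093]), (256, [0.507, -0.17, 0.082]), (259, [0.511, -0.17, 0.083]), (262, [0.514, -0.169, 0.087]), (265, [0.517, -0.165, 0.103]), (268, [0.52, -0.162, 0.114])]
188 [(247, [0.499, -0.165, 0.113]), (250, [0.502, -0.166, 0.11]), (253, [0.504, -0.171, 0.094]), (256, [0.507, -0.174, 0.082]), (259, [0.51, -0.174, 0.083]), (262, [0.514, -0.174, 0.085]), (265, [0.517, -0.169, 0.102]), (268, [0.52, -0.166, 0.112])]
192 [(247, [0.499, -0.169, 0.113]), (250, [0.501, -0.17, 0.109]), (253, [0.504, -0.175, 0.094]), (265, [0.516, -0.173, 0.102]), (268, [0.519, -0.17, 0.113])]
196 [(247, [0.498, -0.173, 0.113]), (250, [0.501, -0.174, 0.109]), (268, [0.519, -0.174, 0.113])]
61 0.06844299278800281 x=a*y+b [0.05877157 0.52062844] y -0.2626763348224708 -0.10152526330123277
```

Request:
{"method": "apply_moves", "body": {"rows": [[[0, -0.02, 1], [0, 0, -0.1], 0], [[0, 0, 1], [0, 0, 0], 0], [[0, 0, 1], [0, 0, 0], 0], [[0, 0, 0.5], [0, 0, 0], 0], [[0, 0, 0.26], [0, 0, 0], 0], [[0, 0, 0], [0, 0, 0], 0]]}}

```text
clock: 3.55
position: [0.5085, -0.1598, 0.1081]
eef_rot: [[0.056, 0.998, -0.002], [0.998, -0.056, 0.001], [0.001, -0.003, -1.0]]
ft_force: [-0.1, 0.2, 0.4]
opening: 0.501
gripper_force: 0.0
```

Request:
{"method": "apply_moves", "body": {"rows": [[[0, 0, 0], [0, 0, 0], -0.5], [[0, 0, 0], [0, 0, 0], -1], [[0, 0, 0], [0, 0, 0], -1], [[0, 0, 0], [0, 0, 0], -1], [[0, 0, 0], [0, 0, 0], -1], [[0, 0, 0], [0, 0, 0], -1], [[0, 0, 0], [0, 0, 0], -1], [[0, 0, 0], [0, 0, 0], -1]], "squeeze": 16}}

```text
clock: 4.35
position: [0.5097, -0.1607, 0.1094]
eef_rot: [[0.056, 0.998, 0.001], [0.998, -0.056, -0.0], [-0.0, 0.001, -1.0]]
ft_force: [0.5, -0.2, 1.4]
opening: 0.161
gripper_force: 16.0
```

Request:
{"method": "apply_moves", "body": {"rows": [[[0, 0, -0.2], [0, 0, 0], -1], [[0, 0, -0.5], [0, 0, 0], -1], [[0, 0, -1], [0, 0, 0], -1], [[0, 0, -1], [0, 0, 0], -1], [[0, 0, -0.5], [0, 0, 0], -1], [[0, 0, 0], [0, 0, 0], -1]]}}

```text
clock: 4.95
position: [0.511, -0.1614, 0.2416]
eef_rot: [[0.056, 0.998, 0.006], [0.998, -0.056, -0.003], [-0.003, 0.006, -1.0]]
ft_force: [1.0, -0.1, 0.1]
opening: 0.162
gripper_force: 16.0
```

Run:
```python
from h import *
s,im,d,c,P=look('w2')
cv2.imwrite('pics/w2c.png',cv2.resize(im[150:330,170:350,::-1],None,fx=3,fy=3,interpolation=cv2.INTER_CUBIC))
```

```text
4.95 [ 0.511  -0.1614  0.2416] [[0.056, 0.998, 0.006], [0.998, -0.056, -0.003], [-0.003, 0.006, -1.0]] 0.16174408954250932
```

View pics/w2c.png

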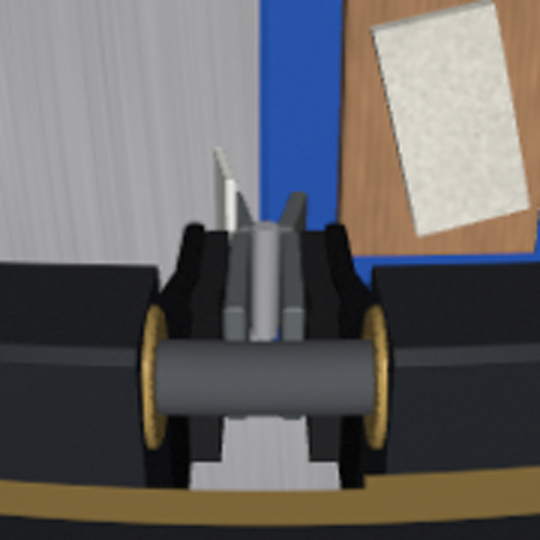

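The clip is held evenly and has come free of the tub, with the tag on the robot side.

Request:
{"method": "apply_moves", "body": {"rows": [[[0.94, -0.28, 0], [0, 0, 0], -1], [[0.94, -0.28, 0], [0, 0, 0], -1], [[0.94, -0.28, 0], [0, 0, 0], -1], [[0.94, -0.28, 0], [0, 0, 0], -1], [[0.94, -0.28, 0], [0, 0, 0], -1], [[0.94, -0.28, 0], [0, 0, 0], -1], [[0.94, -0.28, 0], [0, 0, 0], -1], [[0.94, -0.28, 0], [0, 0, 0], -1]]}}

```text
clock: 5.8
position: [0.4348, 0.146, 0.235]
eef_rot: [[0.057, 0.998, -0.004], [0.998, -0.057, -0.001], [-0.001, -0.004, -1.0]]
ft_force: [0.7, -0.4, -0.4]
opening: 0.159
gripper_force: 16.0
```

Request:
{"method": "apply_moves", "body": {"rows": [[[0, 0, 0], [0, 0, -0.9], -1], [[0, 0, 0], [0, 0, -0.9], -1], [[0, 0, 0], [0, 0, -0.9], -1], [[0, 0, 0], [0, 0, 0], -1], [[0, 0, 0], [0, 0, 0], -1]]}}

```text
clock: 6.3
position: [0.436, 0.1447, 0.2357]
eef_rot: [[-0.312, 0.95, -0.003], [0.95, 0.312, -0.0], [0.0, -0.003, -1.0]]
ft_force: [-0.6, 0.4, 0.1]
opening: 0.161
gripper_force: 16.0
```

Run:
```python
from h import *
s,im,d,c,P=look('w3')
```

```text
6.3 [0.436  0.1447 0.2357] [[-0.312, 0.95, -0.003], [0.95, 0.312, -0.0], [0.0, -0.003, -1.0]] 0.16113925423356265
```

View pics/w3.png

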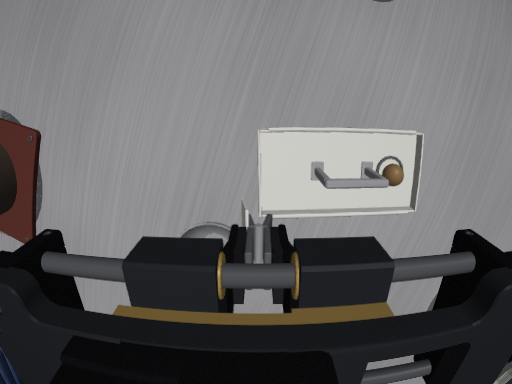

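The tray is seen at columns 258–420, rows 130–215, with the near end wall at column 260 and the stone in its ring at (392,174). The handle bar runs from (328,183) to (387,183), and the clip pivot is centred at column 259.

```bash
cat >> h.py <<'E'
def wray(s,c,uv,z):
    uv=np.atleast_2d(uv).astype(float); f=192/np.tan(np.radians(c['vfov'])/2)
    x=uv[:,0]-c['cx'];y=uv[:,1]-c['cy'];r=np.hypot(x,y)+1e-9;th=r/f
    D=np.stack([np.sin(th)*x/r,np.sin(th)*y/r,np.cos(th)],1)
    T=np.array(c['T_tool_cam']);R=np.array(s['eef_rot'])
    D=D@T[:3,:3].T@R.T;O=R@T[:3,3]+np.array(s['position'])
    return O+D*((z-O[2])/D[:,2])[:,None]
E
python3 - <<'E'
from h import *
Z=np.load('w3.npz'); im,P=Z['im'],Z['P']
s=ctrl.sense(); c=imaging.get_calibration('wrist')
R=np.array(s['eef_rot']);p=np.array(s['position'])
z=P[...,2]; hsv=cv2.cvtColor(im,cv2.COLOR_RGB2HSV)
m=(hsv[...,1]<50)&(hsv[...,2]>150); m[:120]=0; m[:,:253]=0;m[222:]=0;m[:,430:]=0; print(im[150,290],im[150,200])
n,l,st,_=cv2.connectedComponentsWithStats(m.astype(np.uint8)); i=1+np.argmax(st[1:,4]); m=l==i; print(st[i])
edge=np.array([(np.where(m[v])[0][0]-.5,v) for v in range(138,208,2)])
E=wray(s,c,edge,.02); T=(E-p)@R; a=np.polyfit(T[:,0],T[:,1],1); print('outer edge in tool y=a*x+b',a,'resid',np.std(T[:,1]-np.polyval(a,T[:,0])),'x range')
for q in (P[(l==i)&(np.abs(z-.02)<.006)],): print('walltop',len(q),cv2.minAreaRect(q[:,:2].astype(np.float32)*1000))
hb=(z>.055)&(z<.085);hb[:120]=0;hb[200:]=0;hb[:,:300]=0;hb[:,:]&=True;hb[:,400:]=0
q=P[hb];print('handle',len(q),cv2.minAreaRect(q[:,:2].astype(np.float32)*1000),q.mean(0))
tan=(hsv[...,0]>5)&(hsv[...,0]<28)&(hsv[...,1]>90);tan[:120]=0;tan[222:]=0;tan[:,:370]=0;tan[:,420:]=0
v,u=np.where(tan);cc,r=cv2.minEnclosingCircle(np.stack([u,v],1).astype(np.float32));print('stone',cc,r,wray(s,c,[cc],.018))
cor=wray(s,c,[[258.5,214.5],[259,131]],.02);print('end wall corners',cor,(cor-p)@R)
E
```

```text
[204 203 198] [145 145 148]
[  257   127   165    91 10919]
outer edge in tool y=a*x+b [-0.01840694 -0.00075187] resid 0.0003219969114931188 x range
walltop 812 ((502.60345458984375, 208.87161254882812), (240.226806640625, 100.11338806152344), 46.73998260498047)
handle 646 ((538.9959106445312, 177.35707092285156), (75.73979949951172, 10.626501083374023), 19.562604904174805) [0.53579821 0.17711215 0.06844435]
stone (392.4395446777344, 174.41627502441406) 10.698243141174316 [[0.60340978 0.1972888  0.018     ]]
end wall corners [[0.45301968 0.09187199 0.02      ]
 [0.42087758 0.1918525  0.02      ]] [[-5.54500822e-02 -2.05959181e-05  2.16010213e-01]
 [ 4.95678586e-02  6.48633554e-04  2.16040192e-01]]
```

Request:
{"method": "apply_moves", "body": {"rows": [[[0, 0.01, 0.8], [0, 0, -0.13], -1], [[0, 0, 1], [0, 0, 0], -1], [[0, 0, 0.9], [0, 0, 0], -1], [[0, 0, 0.5], [0, 0, 0], -1], [[0, 0, 0.4], [0, 0, 0], -1], [[0, 0, 0], [0, 0, 0], -1], [[0, 0, 0], [0, 0, 0], -1]]}}

```text
clock: 7.05
position: [0.4371, 0.1448, 0.0931]
eef_rot: [[-0.331, 0.944, -0.001], [0.944, 0.331, -0.0], [0.0, -0.001, -1.0]]
ft_force: [-0.4, 0.5, -0.0]
opening: 0.157
gripper_force: 16.0
```

Run:
```python
from h import *
s,im,d,c,P=look('w4')
cv2.imwrite('pics/w4c.png',cv2.resize(im[70:310,130:400,::-1],None,fx=2.4,fy=2.4,interpolation=cv2.INTER_CUBIC))
```

```text
7.05 [0.4371 0.1448 0.0931] [[-0.331, 0.944, -0.001], [0.944, 0.331, -0.0], [0.0, -0.001, -1.0]] 0.15689642487067665
```

View pics/w4c.png

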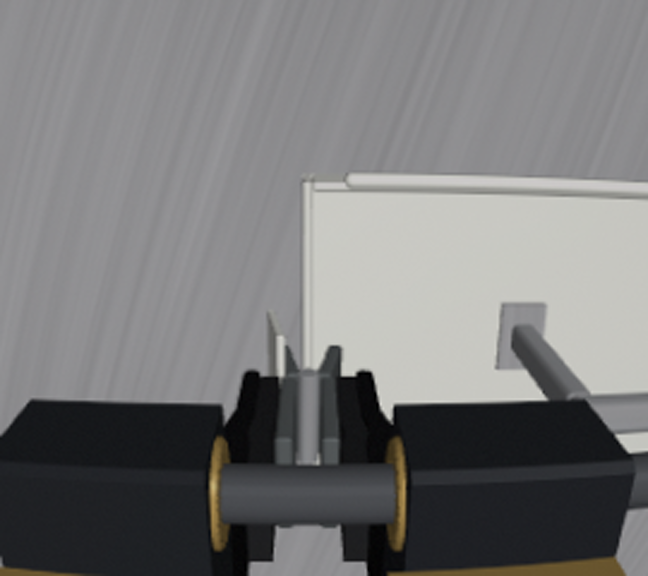

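The wall (crop column 308) runs straight between the open jaws (about 290 and 335), so I can lower the clip.

Request:
{"method": "apply_moves", "body": {"rows": [[[0, -0.01, 0.3], [0, 0, 0], -1], [[0, 0, 0.3], [0, 0, 0], -1], [[0, 0, 0.22], [0, 0, 0], -1], [[0, 0, 0], [0, 0, 0], -1], [[0, 0, 0], [0, 0, 0], -1]]}}

```text
clock: 7.6
position: [0.4365, 0.1448, 0.0599]
eef_rot: [[-0.332, 0.943, -0.001], [0.943, 0.332, -0.0], [0.0, -0.001, -1.0]]
ft_force: [-0.1, 0.0, -0.1]
opening: 0.161
gripper_force: 16.0
```

Request:
{"method": "apply_moves", "body": {"rows": [[[0, 0, 0], [0, 0, 0], -0.5], [[0, 0, 0], [0, 0, 0], -0.3], [[0, 0, 0], [0, 0, 0], 0], [[0, 0, 0], [0, 0, 0], 0], [[0, 0, 0], [0, 0, 0], 0], [[0, 0, 0], [0, 0, 0], 0], [[0, 0, 0], [0, 0, 0], 0], [[0, 0, 0], [0, 0, 0], 0], [[0, 0, 0], [0, 0, 0], 0]]}}

```text
clock: 8.5
position: [0.4369, 0.1448, 0.0603]
eef_rot: [[-0.332, 0.943, 0.0], [0.943, 0.332, 0.0], [0.0, 0.0, -1.0]]
ft_force: [-0.2, 0.3, 0.0]
opening: 0.497
gripper_force: 0.0
```

Request:
{"method": "apply_moves", "body": {"rows": [[[0, 0, -0.4], [0, 0, 0], 0], [[0, 0, -1], [0, 0, 0], 0], [[0, 0, -1], [0, 0, 0], 0], [[0, 0, -1], [0, 0, 0], 0], [[0, 0, -0.4], [0, 0, 0], 0], [[0, 0, 0], [0, 0, 0], 0]]}}

```text
clock: 9.1
position: [0.4389, 0.1452, 0.2156]
eef_rot: [[-0.332, 0.943, 0.007], [0.943, 0.332, 0.001], [-0.001, 0.006, -1.0]]
ft_force: [-0.2, 0.3, -0.2]
opening: 0.495
gripper_force: 0.0
```

Run:
```python
from h import *
s,im,d,c,P=look('w5')
cv2.imwrite('pics/w5c.png',cv2.resize(im[80:320,200:440,::-1],None,fx=2.4,fy=2.4,interpolation=cv2.INTER_CUBIC))
np.save('s5.npy',s,allow_pickle=True)
```

```text
9.1 [0.4389 0.1452 0.2156] [[-0.332, 0.943, 0.007], [0.943, 0.332, 0.001], [-0.001, 0.006, -1.0]] 0.49540555483041415
```

View pics/w5c.png

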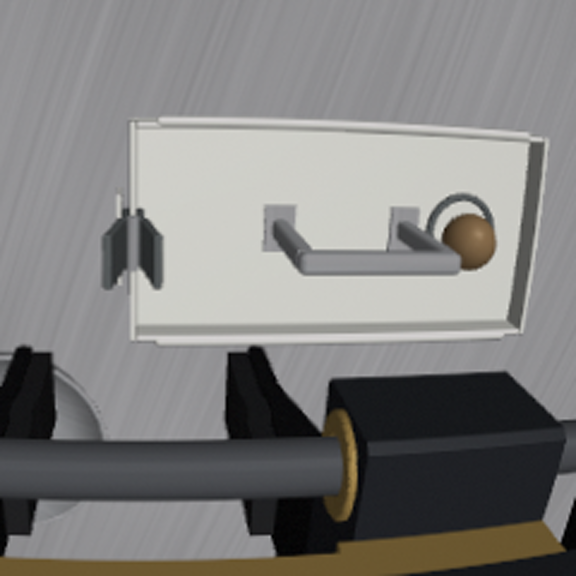

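The clip stands upright on the end wall (crop (132,245)) and the stone is still in its ring. Next I measure the clip's depth and the handle.

Run:
```python
from h import *
Z=np.load('w5.npz'); im,P=Z['im'],Z['P']; z=P[...,2]
def reg(n,m,u0,u1,v0,v1):
    k=np.zeros(z.shape,bool);k[v0:v1,u0:u1]=1;q=P[m&k];print(n,len(q),cv2.minAreaRect(q[:,:2].astype(np.float32)*1000),q.mean(0).round(4),np.percentile(q[:,2],[5,50,95,99]).round(4))
reg('clip',(z>.035)&(z<.09),240,270,165,202)
reg('cliptop',(z>.05)&(z<.09),240,270,165,202)
reg('handle',(z>.055)&(z<.085),315,400,175,200)
reg('walltop+x',(z>.014)&(z<.03),417,430,140,215)
print('floor',np.median(z[140:155,270:300]),'table',np.median(z[100:120,270:330]))
```

```text
clip 426 ((437.0858459472656, 140.5712432861328), (25.80630874633789, 24.08837127685547), 20.17034339904785) [0.4364 0.1419 0.0548] [0.0395 0.0586 0.0633 0.0638]
cliptop 310 ((437.0863037109375, 140.57000732421875), (25.80630874633789, 24.085737228393555), 20.17034339904785) [0.4366 0.1415 0.0594] [0.0507 0.0615 0.0634 0.064 ]
handle 773 ((538.8688354492188, 177.56784057617188), (75.5522232055664, 10.29413890838623), 19.292072296142578) [0.5362 0.1774 0.0683] [0.0626 0.0693 0.0707 0.0712]
walltop+x 255 ((640.8807983398438, 214.524169921875), (4.93923282623291, 99.06118774414062), 19.034027099609375) [0.6394 0.2178 0.0176] [0.0145 0.018  0.0198 0.0203]
floor 0.0018616596445698436 table -0.0010211502666194333
```

Request:
{"method": "apply_moves", "body": {"rows": [[[-0.02, 0.875, 0], [0, 0, 0], 0], [[-0.02, 0.875, 0], [0, 0, 0], 0], [[-0.02, 0.875, 0], [0, 0, 0], 0], [[0, 0, 0], [0, 0, -0.9375], 0], [[0, 0, 0], [0, 0, -0.9375], 0], [[0, 0, 0], [0, 0, -0.9375], 0], [[0, 0, 0], [0, 0, -0.9375], 0], [[0, 0, 0], [0, 0, -0.9375], 0], [[0, 0, 0], [0, 0, -0.9375], 0], [[0, 0, 0], [0, 0, -0.9375], 0]]}}

```text
clock: 10.15
position: [0.5353, 0.1772, 0.2093]
eef_rot: [[-0.952, 0.305, -0.004], [0.305, 0.952, -0.001], [0.004, -0.002, -1.0]]
ft_force: [0.2, -0.5, -0.8]
opening: 0.499
gripper_force: 0.0
```

Request:
{"method": "apply_moves", "body": {"rows": [[[0, 0, 0], [0, 0, -0.9375], 0], [[0, 0, 0], [0, 0, -0.9375], 0], [[0, 0, 0], [0, 0, -0.9375], 0], [[0, 0, 0], [0, 0, -0.9375], 0], [[0, 0, 0], [0, 0, -0.9375], 0], [[0, 0, 0], [0, 0, 0], 0], [[0, 0, 0], [0, 0, 0], 0], [[0, 0, 0], [0, 0, 0], 0]]}}

```text
clock: 10.95
position: [0.5362, 0.1774, 0.2113]
eef_rot: [[-0.944, -0.33, -0.002], [-0.33, 0.944, -0.0], [0.002, 0.0, -1.0]]
ft_force: [0.3, -0.2, -0.5]
opening: 0.501
gripper_force: 0.0
```

Run:
```python
from h import *
s,im,d,c,P=look('w6'); z=P[...,2]; R=np.array(s['eef_rot']);p=np.array(s['position'])
Tl=(P-p)@R
k=(z>.058)&(z<.08)&(np.abs(P[...,0]-.539)<.06)&(np.abs(P[...,1]-.1775)<.04)&(d>0)
n,l,st,_=cv2.connectedComponentsWithStats(k.astype(np.uint8));i=1+np.argmax(st[1:,4]);print(st[i])
q=P[l==i];print(cv2.minAreaRect(q[:,:2].astype(np.float32)*1000));t=Tl[l==i];print('tool',cv2.minAreaRect(t[:,:2].astype(np.float32)*1000),t.min(0),t.max(0))
```

```text
10.95 [0.5362 0.1774 0.2113] [[-0.944, -0.33, -0.002], [-0.33, 0.944, -0.0], [0.002, 0.0, -1.0]] 0.5007969100600996
[251 152  10  76 751]
((539.4022216796875, 176.83316040039062), (75.74687194824219, 9.191954612731934), 18.92397117614746)
tool ((-3.07464599609375, -1.6163263320922852), (75.73753356933594, 9.192501068115234), 0.33732369542121887) [-0.0409459  -0.0064264   0.13972623] [0.0347916  0.00277881 0.15289552]
```

Request:
{"method": "apply_moves", "body": {"rows": [[[-0.08, -0.03, 0.8], [0, 0, 0], 0], [[0, 0, 1], [0, 0, 0], 0], [[0, 0, 0.9], [0, 0, 0], 0], [[0, 0, 0.5], [0, 0, 0], 0], [[0, 0, 0.28], [0, 0, 0], 0], [[0, 0, 0], [0, 0, 0], 0], [[0, 0, 0], [0, 0, 0], 0]]}}

```text
clock: 11.7
position: [0.5409, 0.1776, 0.0742]
eef_rot: [[-0.943, -0.332, 0.001], [-0.332, 0.943, 0.0], [-0.001, -0.0, -1.0]]
ft_force: [0.3, -0.3, 0.3]
opening: 0.501
gripper_force: 0.0
```

Request:
{"method": "apply_moves", "body": {"rows": [[[0, 0, 0], [0, 0, 0], -0.3], [[0, 0, 0], [0, 0, 0], -0.4], [[0, 0, 0], [0, 0, 0], -0.5], [[0, 0, 0], [0, 0, 0], -0.6], [[0, 0, 0], [0, 0, 0], -0.65], [[0, 0, 0], [0, 0, 0], -0.7], [[0, 0, 0], [0, 0, 0], -0.74], [[0, 0, 0], [0, 0, 0], -0.78], [[0, 0, 0], [0, 0, 0], -0.85], [[0, 0, 0], [0, 0, 0], -1]], "squeeze": 30}}

```text
clock: 12.7
position: [0.5401, 0.1771, 0.0731]
eef_rot: [[-0.943, -0.332, -0.0], [-0.332, 0.943, -0.0], [0.0, -0.0, -1.0]]
ft_force: [0.9, -2.6, 0.1]
opening: 0.109
gripper_force: 30.0
```

Request:
{"method": "apply_moves", "body": {"rows": [[[0, 0, 0], [0, 0, 0], -1], [[0, 0, 0], [0, 0, 0], -1], [[0, 0, 0], [0, 0, 0], -1]], "squeeze": 40}}

```text
clock: 13.0
position: [0.5401, 0.1773, 0.0731]
eef_rot: [[-0.943, -0.332, -0.0], [-0.332, 0.943, -0.0], [0.0, -0.0, -1.0]]
ft_force: [0.9, -1.7, -1.3]
opening: 0.11
gripper_force: 40.0
```

Request:
{"method": "apply_moves", "body": {"rows": [[[0, 0, -0.05], [0, 0, 0], -1], [[0, 0, -0.15], [0, 0, 0], -1], [[0, 0, -0.25], [0, 0, 0], -1], [[0, 0, -0.35], [0, 0, 0], -1], [[0, 0, -0.45], [0, 0, 0], -1], [[0, 0, -0.45], [0, 0, 0], -1], [[0, 0, -0.45], [0, 0, 0], -1], [[0, 0, -0.45], [0, 0, 0], -1], [[0, 0, -0.45], [0, 0, 0], -1], [[0, 0, -0.35], [0, 0, 0], -1]]}}

```text
clock: 14.0
position: [0.5407, 0.1776, 0.2119]
eef_rot: [[-0.943, -0.332, 0.003], [-0.332, 0.943, 0.001], [-0.003, -0.0, -1.0]]
ft_force: [0.2, -0.5, -2.5]
opening: 0.109
gripper_force: 40.0
```

Request:
{"method": "apply_moves", "body": {"rows": [[[0, 0, -0.25], [0, 0, 0], -1], [[0, 0, -0.15], [0, 0, 0], -1], [[0, 0, -0.05], [0, 0, 0], -1], [[0, 0, 0], [0, 0, 0], -1], [[0, 0, 0], [0, 0, 0], -1], [[0, 0, 0], [0, 0, 0], -1]]}}

```text
clock: 14.6
position: [0.5396, 0.1773, 0.2262]
eef_rot: [[-0.943, -0.332, -0.002], [-0.332, 0.943, -0.0], [0.002, 0.0, -1.0]]
ft_force: [0.5, 0.1, -3.5]
opening: 0.107
gripper_force: 40.0
```

Run:
```python
from h import *
for n,(u0,u1,v0,v1),(w0,w1,x0,x1) in (('top',(215,272,115,150),(220,275,85,128)),('scene',(175,225,180,240),(135,205,235,300))):
    Z=np.load(n+'0.npz');im,P,d=Z['im'],Z['P'],Z['d'];z=P[...,2]
    k=np.zeros(z.shape,bool);k[v0:v1,u0:u1]=1
    hsv=cv2.cvtColor(im,cv2.COLOR_RGB2HSV)
    w=(hsv[...,1]<60)&(hsv[...,2]>100)
    q=P[k&(d>0)&(z>.19)&(z<.32)&w]
    for _ in range(4):
        c=q.mean(0);nn=np.linalg.svd(q-c,full_matrices=False)[2][2];nn*=-np.sign(nn[2]);r=(q-c)@nn;q=q[np.abs(r)<.01]
    c=q.mean(0)
    # fit circle in plane (outline hull)
    e1=np.cross(nn,[0,0,1.]);e1/=np.linalg.norm(e1);e2=np.cross(nn,e1);ab=np.stack([(q-c)@e1,(q-c)@e2],1).astype(np.float32)
    cc,rr=cv2.minEnclosingCircle(ab);L=c+cc[0]*e1+cc[1]*e2
    print(n,len(q),'normal',nn.round(3),'yaw',np.degrees(np.arctan2(-nn[1],-nn[0])),'lens',L.round(4),rr,'focus',(L+.12*nn).round(4))
    k[:]=0;k[x0:x1,w0:w1]=1;q=P[k&(d>0)&(abs(z-.028)<.008)&w]
    cc,rr=cv2.minEnclosingCircle(q[:,:2].astype(np.float32));print(' base',cc,rr,len(q))
s,im,d,c=grab('scene');P=cloud(d,c,im);np.savez('scene1.npz',im=im,d=d,P=P)
z=P[...,2]
cv2.imwrite('pics/scene1.png',im[:,:,::-1])
print(ctrl.sense()['position'],ctrl.sense()['eef_rot'].round(3).tolist())
```

```text
top 720 normal [-0.694  0.099 -0.713] yaw -8.158318615147342 lens [0.7697 0.0457 0.255 ] 0.08003314584493637 focus [0.6865 0.0577 0.1694]
 base (0.889424204826355, 0.020154202356934547) 0.08352324366569519 800
scene 1453 normal [-0.694  0.096 -0.714] yaw -7.912264225895033 lens [0.7694 0.0389 0.2526] 0.07669697701931 focus [0.6861 0.0505 0.167 ]
 base (0.8897311687469482, 0.020617619156837463) 0.08457161486148834 1976
[0.53968846 0.17733197 0.22630873] [[-0.943, -0.332, -0.001], [-0.332, 0.943, -0.0], [0.001, 0.0, -1.0]]
```

View pics/scene1.png

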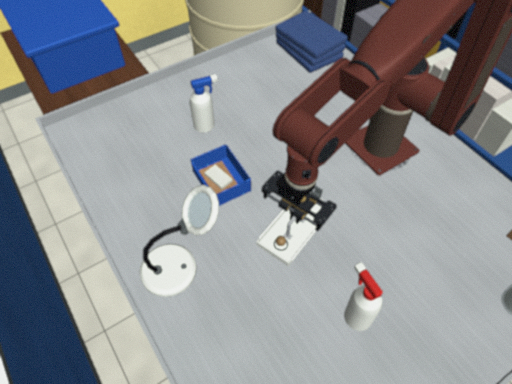

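Request:
{"method": "apply_moves", "body": {"rows": [[[-0.007, -0.054, 0], [0, 0, 0], -1], [[-0.021, -0.161, 0], [0, 0, 0], -1], [[-0.035, -0.269, 0], [0, 0, 0], -1], [[-0.048, -0.376, 0], [0, 0, 0], -1], [[-0.062, -0.483, 0], [0, 0, 0], -1], [[-0.062, -0.483, 0], [0, 0, 0], -1], [[-0.062, -0.483, 0], [0, 0, 0], -1], [[-0.062, -0.483, 0], [0, 0, 0], -1], [[-0.062, -0.483, 0], [0, 0, 0], -1], [[-0.048, -0.376, 0], [0, 0, 0], -1]]}}

```text
clock: 15.65
position: [0.6071, 0.0438, 0.2271]
eef_rot: [[-0.943, -0.331, 0.0], [-0.331, 0.943, -0.0], [0.0, -0.0, -1.0]]
ft_force: [-0.1, -0.3, -3.6]
opening: 0.104
gripper_force: 40.0
```

Request:
{"method": "apply_moves", "body": {"rows": [[[-0.035, -0.269, 0], [0, 0, 0], -1], [[-0.021, -0.161, 0], [0, 0, 0], -1], [[-0.007, -0.054, 0], [0, 0, 0], -1], [[0, 0, 0], [0, 0, 0], -1], [[0, 0, 0], [0, 0, 0], -1], [[0, 0, 0], [0, 0, 0], -1], [[0, 0, 0], [0, 0, 0], -1], [[0, 0, 0], [0, 0, 0], -1]]}}

```text
clock: 16.45
position: [0.615, 0.0288, 0.2272]
eef_rot: [[-0.943, -0.333, 0.0], [-0.333, 0.943, 0.0], [-0.0, -0.0, -1.0]]
ft_force: [0.4, 0.3, -3.1]
opening: 0.109
gripper_force: 40.0
```

Run:
```python
from h import *
print(ctrl.sense()['position'],ctrl.sense()['eef_rot'].round(3).tolist(),ctrl.sense()['opening'])
s,im,d,c=grab('scene');P=cloud(d,c,im);z=P[...,2]
hsv=cv2.cvtColor(im,cv2.COLOR_RGB2HSV)
tan=(hsv[...,0]>5)&(hsv[...,0]<28)&(hsv[...,1]>80)&(z>.14)&(z<.21)&(abs(P[...,0]-.68)<.08)&(abs(P[...,1]-.05)<.08)
q=P[tan];print('stone surf',len(q),q.mean(0),q.max(0)); v,u=np.where(tan)
if len(u):
    cam=np.array(c['pose'])[:3,3];m=q.mean(0);print('stone centre',m+.011*(m-cam)/np.linalg.norm(m-cam), u.mean(),v.mean())
wt=(hsv[...,1]<40)&(hsv[...,2]>130)&(z>.14)&(z<.165)&(abs(P[...,0]-.63)<.13)&(abs(P[...,1]-.05)<.12)
q=P[wt];A=np.c_[q[:,:2],np.ones(len(q))];print('floor plane',len(q),np.linalg.lstsq(A,q[:,2],rcond=None)[0])
cv2.imwrite('pics/s2c.png',cv2.resize(im[130:310,130:340,::-1],None,fx=3,fy=3,interpolation=cv2.INTER_CUBIC))
```

```text
[0.61504361 0.02882039 0.22721548] [[-0.943, -0.333, 0.0], [-0.333, 0.943, 0.0], [-0.0, -0.0, -1.0]] 0.10875767540785398
stone surf 51 [0.68490176 0.05108348 0.18126   ] [0.69503478 0.06030086 0.18954843]
stone centre [0.68229182 0.04575347 0.1719983 ] 227.47058823529412 214.5686274509804
floor plane 1225 [0.00146696 0.00855821 0.15576437]
```

View pics/s2c.png

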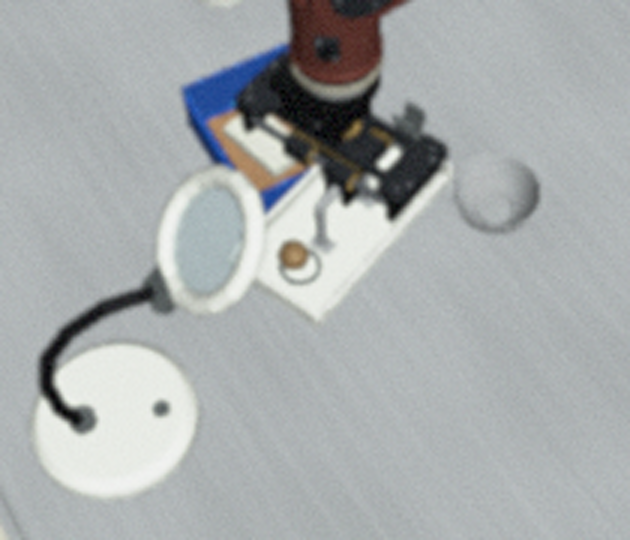

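The stone sits in its ring at (293,253) in the crop and measures about (0.682, 0.046, 0.172), within 10 mm of the viewing point. The tray is level to about 0.01 rad and clear of the magnifier, so I hand it in.

Run:
```python
from h import *
print(ctrl.close_job())
```

```text
the job is handed in; nothing more can be done
None
```

I clipped the tag onto the tray's far end wall and handed the job in with the tray held level at the magnifier, the stone in its ring about 1 cm from the viewing point by my measurements; no pass/fail verdict came back.

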